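# Clamp a transformer with a torque-limiting handle

## Robot

A 6-joint arm with a two-finger parallel gripper is mounted at the origin on a cart in front of the work surface, level with it; the furniture and walls round the work are solid. World frame = base frame: x ahead of the robot, y to its left, z up, the work surface at z = 0. Lengths are in mm, angles in rad, forces in N, time in s.
With the tool pointing down it reaches from about 375 to 900 mm from the base axis. Payload 3.1 kg.
Tool frame: the origin (TCP) lies where the fingers leave the gripper's body, on its centre line; the fingertips stand 70 mm ahead of it and the grasp point (between the pads) lies manip.grasp_offset ahead of it (manip.grasp_offset is the distance from the TCP to the grasp point, in mm); z points along the fingers, y is the direction in which the jaws open and shut (so a half turn about z gives the same grasp; the last joint's range is limited). The gripper opens to 87 mm and grips with 3 to 60 N. Pads are 19 mm wide; open, the fingers measure 117 mm over their backs; the gripper's body (75 mm by 190 mm) begins 51 mm behind the grasp point.
Start: joints at [-1.492, 0.527, 1.433, -0, 1.181, -0.178], TCP at [159.371, -604.316, 292.248] pointing down, gripper open.
Joint ranges: [-3.08, 3.08], [-0.75, 2.2], [0.22, 2.44], [-1.43, 4.57], [0, 2.65], [-2.85, 2.85]. Speed limits (rad/s): [2.79, 2.79, 3.14, 3.14, 3.14, 3.14].

## Interface

Orientations are given as a 3x3 rotation matrix whose columns are the frame's x, y, z axes.
In Python, from plant import status, snapshot, manip gives the robot as it stands.
- The arm moves only by the shell command python3 -m crank 'ROWS' [FORCE]. ROWS is JSON, one flat list of numbers, 7 for each row, row after row: the opening in per cent of the stroke, from 0 (shut) to 100 (fully open), then the shift along the tool's x, y, z in m, then the turn, a rotation vector about the tool's x, y, z in degrees. A call has 1 to 5 rows; each row is the pose to reach, as a shift and turn from the pose measured when the call began, along the tool's axes at that moment; what a row does not reach only later rows make up. A row lasts 1/10 s, in which the tool goes at most 50 mm and 8.59 degrees, less where a joint would pass 70% of its speed; a pose out of reach is approached as far as the arm can. A call with a gripper value outside its range is refused whole. The fingers move at their own pace and stop on an object; FORCE is the grip in N (left out, the last holds). Time passes only in rows, so rows that repeat a pose let the fingers close. It gives the time, the measured TCP pose, the force and the opening at its end, in the units of the state.
- status.get_state(): the state, without advancing time (a new reading comes with each control period).
- snapshot(name): name is "scene" or "top" or "wrist"; returns a dict with "color" (384x512x3 uint8, red, green, blue), "z_map" (384x512 float32, mm along the optical axis (not along the pixel's ray), 0 where there is no reading), "intrinsics" (3x3 intrinsics, pixels), "xyz" and "orientation" of the camera in the world. Camera axes: x right, y down, z forward; pixel columns grow to the right and rows downward; lengths in mm; the calibration is good to about 2 mm. The wrist camera is an equidistant fisheye: a pixel r from the principal point sees the ray r / f radians off the axis. A picture is of the moment at which its call begins.
- manip.sign_off(): hands the job in, once; it reports no verdict.
The state is a dict: "t": time; "joint_positions": joint angles; "qvel": joint speeds; "joint_torque": joint torques, N m; "position": TCP position; "tool_rot": TCP orientation; "force": force on the tool from outside, world axes, zero at the start; "wrist_torque": the same for the moment, N m; "width": finger opening in mm.
Only numpy, scipy, OpenCV 4.12 (cv2) and the standard library are available. Lean on these libraries where they do the work, as an engineer would, in place of code of your own. Each camera call takes 0.05 s, during which the arm holds its last target.

## Task

Clamp the small transformer in its jig: swing the blue clamp arm over it until the arm is fully home against its stop, then turn the red torque-limiting T-handle clockwise until its limiter slips and stop there, so that the transformer is held at the set force and not over-tightened. Do not shift the transformer in its nest or disturb the pliers and terminal block, and let go of the handle at the end.

Things in the scene. Friction and masses are not known exactly. Their poses are not given: they have to be found in the camera images.
- jig: Grey steel base plate, 215 x 80 x 10 mm, bolted to the bench, with an aluminium nest block. The origin is on the bench under the centre of the nest; the jig's x axis points from the nest to the post, 120 mm away. The nest's top is 22 mm above the bench.
- post_axis (a point): Point on the vertical hinge axis of the clamp arm, at the dark round post of the jig, 91 mm above the bench (half-way up the arm, which is 18 mm thick and 26 mm wide, its top 100 mm above the bench).
- swing_arm (a joint): Blue clamp arm with the T-handle at its end, on a vertical axis 120 mm from the hinge axis. Rad: 0 is home (against its solid stop, foot over mid-nest); grows as it swings away, counter-clockwise from above. Hinge friction 0.15 N m (about 1.3 N at the handle) keeps it where it is left. Turning the T-handle clockwise presses the arm on its stop.
- press_foot: Round black rubber press foot, 18 mm across, under the end of the arm, yielding 15 N/mm; origin at the centre of its lower face. At the start it clears the transformer by an unknown 0.5 to 7 mm. The handle's screw drives it down 7 mm per radian clockwise (the handle sinks with it; 0.25 to 1.3 rad until it slips); screw friction (0.27 N m turning, about 0.17 when paused) holds it. Leaning down on the handle adds to its force.
- handle_bar (a point): Centre of the red T-handle's bar, 90 mm long (its x axis), 12 mm wide (its y axis), 22 mm high, on the screw's vertical axis, about 140 to 148 mm above the bench, free all round. Below the bar come 13 mm of thin neck (11 mm diameter), then the limiter drum. The bar springs back up to 0.08 rad when let go.
- limiter (a point): Centre of the knurled steel limiter drum, 33 mm across, 10 mm high, below the bar. Turned clockwise against a torque that has risen to 0.38 N m, the limiter slips: the bar then turns on by up to 0.08 rad while the torque stays at 0.38 to 0.39 N m and the screw all but stands still; after that it is solid again and turning on over-tightens.
- transformer: Small transformer, 41 x 47 x 47 mm, loose in the nest between two low black rails; origin at the centre of its underside, z up; the flat top of its core, where the foot presses, is 42 mm above the origin. The limiter slips at 16 to 21 N on it.
- pliers: Red long-nose pliers, 55 x 173 x 14 mm, lying on the bench; origin at the centre of the underside. A bystander.
- terminals: White terminal block, 20 x 67 x 19 mm, lying on the bench; origin at the centre of the underside. A bystander.
Mind the look-alikes: they are no part of the job. Of the things that look like the transformer, the larger one is meant.

How it is judged:
By the outcome, as a careful person would: the job done as asked, in the order asked, and still so for the second after the job is handed in, with the robot touching nothing.
It also fails if it takes over 72 s, if anything falls off the work surface, if the arm or the gripper's body presses on something with over 40 N, if the wrist force passes 120 N, or if a joint passes its speed limit or range.

## Working session

There is one attempt and no reset: what is moved stays moved. The work goes in short steps, Python scripts to look and compute and a shell command to move; the robot and the scene stay as the last step left them, time stands still between calls to the robot, and variables do not carry over. Pictures are saved under pics/ and viewed, and the job is handed in when it is done.

```bash
ls; mkdir -p pics
python3 - <<'E'
from plant import status,snapshot,manip
import cv2,numpy as np
s=status.get_state();print(s);print(manip.grasp_offset)
for n in ["scene","top","wrist"]:
    d=snapshot(n);cv2.imwrite(f"pics/{n}0.png",cv2.cvtColor(d["color"],cv2.COLOR_RGB2BGR))
    np.savez(f"pics/{n}0.npz",**d)
    print(n,d["intrinsics"].tolist(),d["xyz"],np.round(d["orientation"],3).tolist())
E
```

```text
pics
{'t': 0.0, 'joint_positions': array([-1.49149131e+00,  5.28486691e-01,  1.43391362e+00, -2.89972390e-05,
        1.18139269e+00, -1.78492900e-01]), 'qvel': array([ 1.68117865e-03,  2.71660291e-04,  7.91831040e-04,  1.02944232e-03,
        1.96604976e-04, -5.77900730e-05]), 'joint_torque': array([-1.21664165e-03, -4.40044641e+01, -1.76591778e+01,  6.31459057e-02,
        5.80143509e-02, -1.50438709e-04]), 'position': array([ 159.32396096, -603.74119833,  291.25526263]), 'tool_rot': array([[ 9.66950971e-01,  2.54962311e-01, -2.01057935e-04],
       [ 2.54962130e-01, -9.66948556e-01,  2.19130832e-03],
       [ 3.64288353e-04, -2.17014987e-03, -9.99997579e-01]]), 'force': array([ 0.05153988,  0.27358425, -0.43092061]), 'wrist_torque': array([-0.01164884,  0.05523346, -0.0626975 ]), 'width': 87.07491733234212}
51.0
scene [[491.2740878903803, 0.0, 253.7142742420335], [0.0, 491.2740878903803, 189.15378432944803], [0.0, 0.0, 1.0]] [-71.87159671 768.80332907 759.95801021] [[-0.705, -0.42, 0.571], [-0.708, 0.444, -0.549], [-0.023, -0.792, -0.611]]
top [[377.4363048710929, 0.0, 260.04094147210776], [0.0, 377.4363048710929, 193.77643639201878], [0.0, 0.0, 1.0]] [375.38203408 191.46599209 934.42111802] [[0.011, -0.982, 0.187], [-1.0, -0.013, -0.01], [0.013, -0.186, -0.982]]
wrist [[297.3186396354542, 0.0, 258.65465256771114], [0.0, 297.3186396354542, 186.16731792709263], [0.0, 0.0, 1.0]] [ 240.98397843 -582.6198373   383.49341272] [[0.255, -0.922, -0.293], [-0.967, -0.243, -0.075], [-0.002, 0.303, -0.953]]
```

View pics/scene0.png

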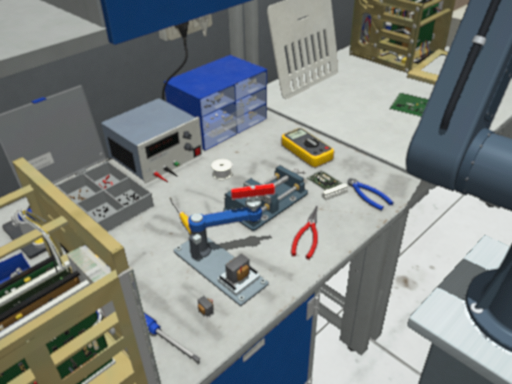

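View pics/top0.png

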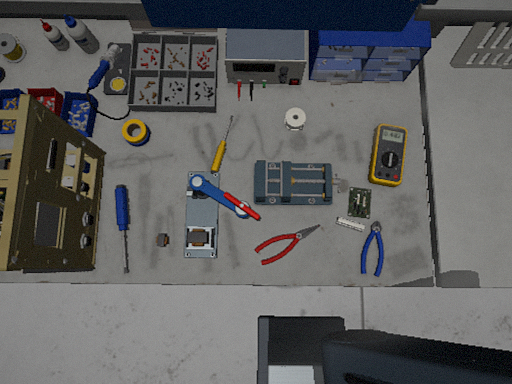

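```bash
cat > h.py <<'E'
import numpy as np,cv2
def load(n): return dict(np.load(f"pics/{n}.npz"))
def ray(d,u,v):
    K=d["intrinsics"];c=np.array([(u-K[0,2])/K[0,0],(v-K[1,2])/K[1,1],1.0]);return d["orientation"]@c
def onplane(d,u,v,z):
    r=ray(d,u,v);o=d["xyz"];return o+r*(z-o[2])/r[2]
def cloud(d):
    v,u=np.mgrid[0:384,0:512];K=d["intrinsics"];Z=d["z_map"]
    c=np.stack([(u-K[0,2])/K[0,0]*Z,(v-K[1,2])/K[1,1]*Z,Z],-1)
    return c@d["orientation"].T+d["xyz"]
E
python3 - <<'E'
from h import *
for n in ["top0","scene0"]:
    d=load(n);im=d["color"];P=cloud(d)
    hsv=cv2.cvtColor(im,cv2.COLOR_RGB2HSV)
    H,S,V=cv2.split(hsv)
    red=((H<8)|(H>172))&(S>150)&(V>90)
    blue=(H>95)&(H<125)&(S>140)&(V>60)
    for nm,m in (("red",red),("blue",blue)):
        k,lab,st,ce=cv2.connectedComponentsWithStats(m.astype(np.uint8))
        for i in range(1,k):
            if st[i,4]>60:
                p=P[lab==i]; p=p[d["z_map"][lab==i]>0]
                print(n,nm,st[i].tolist(),np.round(ce[i],1),np.round(np.median(p,0)), np.round(np.percentile(p[:,2],[5,95])))
    x0,y0,x1,y1=(140,150,340,280) if n[0]=='t' else (150,160,350,320)
    cv2.imwrite(f"pics/{n}crop.png",cv2.cvtColor(cv2.resize(im[y0:y1,x0:x1],None,fx=4,fy=4,interpolation=cv2.INTER_CUBIC)[:600,:800],cv2.COLOR_RGB2BGR))
E
```

```text
top0 red [224, 192, 36, 28, 199] [241.5 205.5] [497. 221. 158.] [152. 160.]
top0 red [255, 234, 44, 31, 361] [277.7 246.8] [424. 137.  11.] [ 8. 14.]
top0 blue [318, 14, 113, 33, 2024] [380.2  36.3] [887. -91. 164.] [162. 166.]
top0 blue [89, 60, 20, 27, 176] [97.4 73. ] [806. 561. 128.] [ 94. 150.]
top0 blue [71, 100, 18, 14, 116] [ 76.4 105.1] [783. 665.   2.] [-1.  5.]
top0 blue [75, 105, 16, 17, 80] [ 83.4 115. ] [752. 645.   2.] [-1. 40.]
top0 blue [190, 175, 58, 43, 468] [213.8 193.4] [537. 288. 100.] [ 94. 102.]
top0 blue [115, 187, 13, 44, 407] [120.9 208. ] [509. 519.  23.] [17. 27.]
top0 blue [361, 230, 22, 46, 364] [372.5 252.4] [410. -98.  11.] [ 7. 14.]
scene0 red [232, 184, 42, 14, 380] [252.6 190.8] [496. 226. 151.] [140. 156.]
scene0 red [292, 223, 25, 35, 249] [305.9 239.1] [424. 140.   8.] [ 6. 11.]
scene0 blue [101, 0, 149, 44, 3426] [153.9  14.7] [719. 267. 459.] [436. 497.]
scene0 blue [165, 55, 102, 93, 2829] [207.4  82.3] [941. -25. 161.] [112. 164.]
scene0 blue [353, 183, 39, 26, 256] [370.3 194.5] [410. -96.   7.] [ 3. 10.]
scene0 blue [189, 208, 73, 24, 780] [225.8 217.9] [526. 276.  96.] [84. 99.]
scene0 blue [0, 254, 29, 29, 414] [ 11.4 266.6] [797. 638.  23.] [ 2. 41.]
scene0 blue [211, 295, 103, 89, 3987] [276.4 355.1] [ 358.  287. -182.] [-351.  -96.]
scene0 blue [145, 315, 14, 19, 131] [151.2 324.2] [470. 518.  19.] [12. 24.]
```

View pics/top0crop.png

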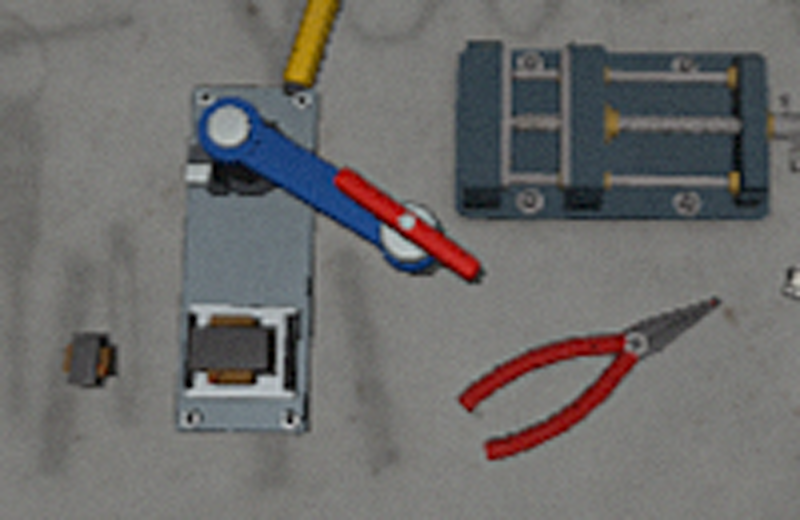

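View pics/scene0crop.png

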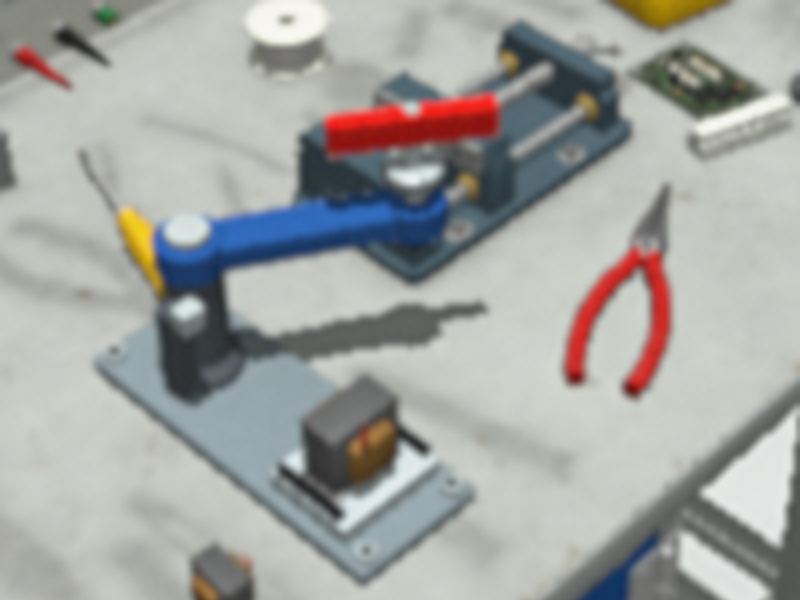

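Run:
```python
from h import *
d=load("top0");s=load("scene0")
c=lambda x,y:(140+x/4-.4,150+y/4-.4)
for nm,p,z in [("post",(228,125),103),("hub",(407,220),155),("barA",(341,176),155),("barB",(477,272),155),("pl",(197,87),10),("pr",(318,87),10),("br",(308,432),10),("bl",(178,432),10),("tfA",(191,326),64),("tfB",(275,326),64),("tfC",(275,375),64),("tfD",(191,375),64)]:
    print(nm,onplane(d,*c(*p),z).round(1))
# two-view triangulate hub
def tri(pa,pb):
    a,b=ray(d,*pa),ray(s,*pb);A=np.stack([a,-b],1);t=np.linalg.lstsq(A,s["xyz"]-d["xyz"],rcond=None)[0]
    x,y=d["xyz"]+a*t[0],s["xyz"]+b*t[1];return ((x+y)/2).round(1),np.linalg.norm(x-y).round(1)
cs=lambda x,y:(150+x/4-.4,160+y/4-.4)
print(tri(c(407,220),cs(412,107)),tri(c(228,125),cs(187,230)))
# depth patches
P=cloud(d)
for nm,p in [("hub",(407,220)),("post",(228,125)),("tf",(232,350)),("barq1",(370,197)),("barq2",(450,252)),("arm",(300,172))]:
    u,v=map(int,np.round(c(*p)));print(nm,np.median(P[v-1:v+2,u-1:u+2].reshape(-1,3),0).round(1))
# vertical face plates
```

```text
post [561.  325.9 103. ]
hub [499.9 222.  155. ]
barA [522.8 257.1 155. ]
barB [473.  185.2 155. ]
pl [606.  361.4  10. ]
pr [607.1 285.4  10. ]
br [392.9 284.8  10. ]
bl [392. 363.  10.]
tfA [451.1 348.4  64. ]
tfB [451.7 300.2  64. ]
tfC [423.8 299.2  64. ]
tfD [423.2 347.1  64. ]
(array([499.7, 222.1, 157.3]), np.float64(0.4)) (array([560.8, 325.8, 103.6]), np.float64(0.1))
hub [498.2 222.6 158.8]
post [559.8 324.4 106.8]
tf [437.9 323.4  63.3]
barq1 [510.8 241.7 158.1]
barq2 [482.  199.5 157.8]
arm [534.4 284.   99.3]
```

```bash
cat > go.py <<'E'
import sys,numpy as np
from plant import status
from scipy.spatial.transform import Rotation as Ro
def plan(x,y,z,yaw):
    s=status.get_state();R=s["tool_rot"]
    w=np.radians(yaw);T=np.array([[np.cos(w),np.sin(w),0],[np.sin(w),-np.cos(w),0],[0,0,-1]])
    sh=R.T@(np.array([x,y,z])-s["position"])/1000
    rv=Ro.from_matrix(R.T@T).as_rotvec(degrees=True)
    print("t",round(s["t"],2),"pos",s["position"].round(1),"yaw",np.degrees(np.arctan2(R[1,0],R[0,0])).round(2),"q",np.degrees(s["joint_positions"]).round(1),"F",s["force"].round(2),"M",s["wrist_torque"].round(3),"w",s["width"].round(1))
    print("shift",sh.round(4).tolist(),"rot",rv.round(2).tolist())
plan(*map(float,sys.argv[1:5]))
E
python3 go.py 400 -430 291 54
```

```text
Traceback (most recent call last):
  File "go.py", line 11, in <module>
    plan(*map(float,sys.argv[1:5]))
    ~~~~^^^^^^^^^^^^^^^^^^^^^^^^^^^
  File "go.py", line 9, in plan
    print("t",round(s["t"],2),"pos",s["position"].round(1),"yaw",np.degrees(np.arctan2(R[1,0],R[0,0])).round(2),"q",np.degrees(s["joint_positions"]).round(1),"F",s["force"].round(2),"M",s["wrist_torque"].round(3),"w",s["width"].round(1))
                                                                                                                                                                                                                         ^^^^^^^^^^^^^^^^
AttributeError: 'float' object has no attribute 'round'
```

```bash
sed -i 's/s\["width"\].round(1)/round(s["width"],1)/' go.py; python3 go.py 400 -430 291 54
```

```text
t 0.15 pos [ 159.3 -603.9  291.5] yaw 14.77 q [-85.5  30.3  82.1   0.   67.7 -10.2] F [-0.52 -0.54  0.09] M [ 0.019  0.032 -0.006] w 86.7
shift [0.277, -0.1068, 0.0007] rot [-0.09, -0.05, -39.23]
```

```bash
python3 -m crank '[50,0.046,-0.018,0,0,0,-8, 50,0.092,-0.036,0,0,0,-16, 50,0.138,-0.053,0,0,0,-24, 50,0.184,-0.071,0,0,0,-32, 50,0.23,-0.089,0,0,0,-39]' 50; python3 go.py 520 -250 280 95
```

```text
t: 0.65
position: [360.3, -457.8, 291.5]
tool_rot: [[0.587, 0.809, -0.0], [0.809, -0.587, 0.002], [0.002, -0.001, -1.0]]
force: [0.5, -0.7, 0.0]
width: 55.1
t 0.65 pos [ 360.3 -457.8  291.5] yaw 54.05 q [-62.8  27.   88.3   0.   64.8 -26.9] F [ 0.54 -0.75  0.04] M [-0.056 -0.141 -0.001] w 55.1
shift [0.262, 0.0073, 0.0119] rot [-0.05, -0.12, -40.95]
```

```bash
python3 -m crank '[50,0.05,0.001,0,0,0,-8, 50,0.1,0.003,0,0,0,-16, 50,0.148,0.004,0,0,0,-24, 50,0.197,0.006,0,0,0,-32, 50,0.246,0.007,0,0,0,-40]' 50; python3 go.py 560 -20 280 135
```

```text
t: 1.15
position: [511.3, -261.0, 291.7]
tool_rot: [[-0.076, 0.997, -0.0], [0.997, 0.076, 0.002], [0.002, -0.0, -1.0]]
force: [0.2, -0.3, 0.5]
width: 43.8
t 1.15 pos [ 511.3 -261.   291.7] yaw 94.38 q [-38.2  26.4  89.5   0.1  64.2 -42.6] F [ 0.19 -0.29  0.53] M [-0.02  -0.153 -0.024] w 43.8
shift [0.2365, 0.0669, 0.0122] rot [0.03, -0.13, -40.62]
```

```bash
python3 -m crank '[50,0.047,0.013,0,0,0,-8, 50,0.095,0.027,0,0,0,-16, 50,0.142,0.04,0,0,0,-24, 50,0.189,0.053,0,0,0,-32, 50,0.236,0.067,0,0,0,-40]' 50; python3 go.py 500 200 280 175
```

```text
t: 1.65
position: [560.0, -18.5, 292.0]
tool_rot: [[-0.703, 0.711, -0.001], [0.711, 0.703, 0.002], [0.002, 0.001, -1.0]]
force: [0.3, -0.2, 0.2]
width: 43.3
t 1.65 pos [560.  -18.5 292. ] yaw 134.7 q [-13.4  25.3  91.5   0.1  63.3 -58.1] F [ 0.3  -0.21  0.18] M [ 0.013 -0.202  0.037] w 43.3
shift [0.1975, 0.1111, 0.0125] rot [0.1, -0.11, -40.3]
```

```bash
python3 -m crank '[50,-0.03,0.03,0,0,0,-8, 50,-0.03,0.03,0,0,0,-8]' 50 >/dev/null; python3 go.py 500 222 270 -150
```

```text
t 1.85 pos [606.6 -17.1 291.9] yaw 143.02 q [-12.2  28.7  85.    0.1  66.  -65.3] F [-0.84  0.44 -0.04] M [ 0.026 -0.185 -0.011] w 43.3
shift [0.229, 0.1268, 0.0217] rot [0.09, 0.29, -66.98]
```

```bash
python3 -m crank '[50,0.042,0.023,0,0,0,-8, 50,0.084,0.046,0,0,0,-16, 50,0.126,0.07,0,0,0,-24, 50,0.168,0.093,0,0,0,-32, 50,0.21,0.117,0,0,0,-40]' 50; python3 go.py 500 222 270 -124.7
```

```text
t: 2.35
position: [507.9, 203.5, 291.6]
tool_rot: [[-0.998, -0.056, 0.004], [-0.056, 0.998, 0.001], [-0.004, 0.001, -1.0]]
force: [0.0, 0.6, -0.5]
width: 43.6
t 2.35 pos [507.9 203.5 291.6] yaw -176.78 q [ 10.1  24.2  93.5   0.   62.  -83.1] F [ 0.    0.64 -0.47] M [ 0.078 -0.184  0.009] w 43.6
shift [0.007, 0.0189, 0.0216] rot [-0.07, 0.24, -52.08]
```

```bash
python3 -m crank '[50,0.002,0.005,0.004,0,0,-8.5, 50,0.004,0.01,0.009,0,0,-17, 50,0.006,0.015,0.014,0,0,-25.5, 50,0.007,0.019,0.02,0,0,-34, 50,0.007,0.019,0.02,0,0,-42]' 50; python3 go.py 500 222 270 -124.7
```

```text
t: 2.85
position: [499.0, 221.9, 270.6]
tool_rot: [[-0.701, -0.713, 0.002], [-0.713, 0.701, 0.0], [-0.001, -0.001, -1.0]]
force: [0.2, -0.2, -0.6]
width: 43.7
t 2.85 pos [499.  221.9 270.6] yaw -134.5 q [  12.2   25.7   94.9    0.    59.3 -123.3] F [ 0.24 -0.17 -0.63] M [ 0.16  -0.064  0.031] w 43.7
shift [-0.0008, -0.0006, 0.0006] rot [-0.05, 0.08, -9.8]
```

```bash
python3 -m crank '[50,0,0,0,0,0,-8, 50,0,0,0,0,0,-10, 50,0,0,0,0,0,-10]' 50; python3 go.py 500 222 270 -124.7
python3 - <<'E'
from plant import snapshot
import cv2,numpy as np
for n in ["scene","top","wrist"]:
    d=snapshot(n);cv2.imwrite(f"pics/{n}1.png",cv2.cvtColor(d["color"],cv2.COLOR_RGB2BGR));np.savez(f"pics/{n}1.npz",**d)
E
```

```text
t: 3.15
position: [498.7, 221.3, 270.3]
tool_rot: [[-0.568, -0.823, 0.001], [-0.823, 0.568, 0.0], [-0.001, -0.001, -1.0]]
force: [0.2, 0.1, -0.3]
width: 43.3
t 3.15 pos [498.7 221.3 270.3] yaw -124.6 q [  12.2   25.7   94.9   -0.    59.3 -133.2] F [ 0.2   0.07 -0.32] M [ 0.09  -0.086  0.007] w 43.3
shift [-0.0013, -0.0007, 0.0003] rot [-0.03, 0.03, 0.1]
```

View pics/wrist1.png

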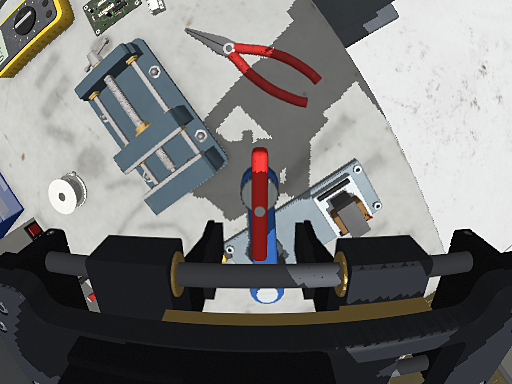

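View pics/scene1.png

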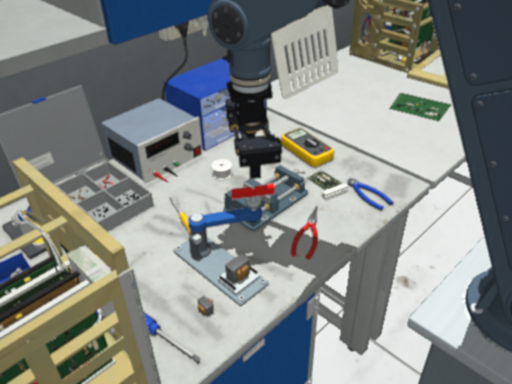

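```bash
python3 -m crank '[50,-0.001,-0.001,0.025,0,0,0, 50,-0.001,-0.001,0.05,0,0,0, 50,-0.001,-0.001,0.065,0,0,0, 50,-0.001,-0.001,0.072,0,0,0, 50,-0.001,-0.001,0.072,0,0,0]' 50; python3 go.py 500 222 198.5 -124.7
```

```text
t: 3.8
position: [500.0, 221.6, 197.7]
tool_rot: [[-0.568, -0.823, -0.001], [-0.823, 0.568, -0.0], [0.001, 0.0, -1.0]]
force: [-0.1, 0.7, 0.0]
width: 43.4
t 3.8 pos [500.  221.6 197.7] yaw -124.63 q [  12.2   31.9   98.4    0.    49.8 -133.2] F [-0.14  0.68  0.03] M [ 0.102 -0.034  0.02 ] w 43.4
shift [-0.0004, 0.0002, -0.0008] rot [0.03, -0.03, 0.07]
```

```bash
python3 -m crank '[25,0,0,0,0,0,0, 18,0,0,0,0,0,0, 0,0,0,0,0,0,0, 0,0,0,0,0,0,0, 0,0,0,0,0,0,0]' 20; python3 go.py 500 222 198.5 -124.7
```

```text
t: 4.3
position: [499.9, 221.7, 198.1]
tool_rot: [[-0.568, -0.823, -0.001], [-0.823, 0.568, 0.0], [0.0, 0.001, -1.0]]
force: [0.4, 0.1, 0.7]
width: 11.7
t 4.3 pos [499.9 221.7 198.1] yaw -124.64 q [  12.2   31.8   98.4    0.    49.8 -133.2] F [0.42 0.1  0.67] M [ 0.097 -0.186  0.09 ] w 11.7
shift [-0.0003, 0.0001, -0.0004] rot [0.03, -0.0, 0.06]
```

```bash
python3 -m crank '[0,0.0003,0.0084,0,0,0,4, 0,0.0001,0.0169,0,0,0,8, 0,-0.0008,0.0252,0,0,0,12, 0,-0.0022,0.0336,0,0,0,16, 0,-0.0042,0.0418,0,0,0,20]' 20; python3 go.py 441 324.5 198 175.7
```

```text
t: 4.8
position: [467.9, 248.9, 198.2]
tool_rot: [[-0.817, -0.577, 0.0], [-0.577, 0.817, -0.0], [0.0, -0.0, -1.0]]
force: [0.1, -1.4, -1.0]
width: 11.6
t 4.8 pos [467.9 248.9 198.2] yaw -144.77 q [  15.9   30.8  100.8   -0.    48.4 -109.3] F [ 0.06 -1.36 -1.01] M [-0.036 -0.269  0.14 ] w 11.6
shift [-0.0216, 0.0773, 0.0001] rot [-0.02, 0.01, 39.53]
```

```bash
python3 -m crank '[0,0.0003,0.0084,0,0,0,4, 0,0.0001,0.0169,0,0,0,8, 0,-0.0008,0.0252,0,0,0,12, 0,-0.0022,0.0336,0,0,0,16, 0,-0.0042,0.0418,0,0,0,20]' 20; python3 go.py 441 324.5 198 175.7
```

```text
t: 5.3
position: [447.1, 285.4, 198.2]
tool_rot: [[-0.965, -0.261, 0.0], [-0.261, 0.965, -0.001], [-0.0, -0.001, -1.0]]
force: [1.1, -0.9, -1.7]
width: 11.9
t 5.3 pos [447.1 285.4 198.2] yaw -164.9 q [ 2.050e+01  3.080e+01  1.007e+02 -1.000e-01  4.840e+01 -8.450e+01] F [ 1.06 -0.92 -1.72] M [-0.05  -0.278  0.047] w 11.9
shift [-0.0043, 0.0393, 0.0001] rot [-0.07, 0.02, 19.4]
```

```bash
python3 -m crank '[0,0.0003,0.0084,0,0,0,4, 0,0.0001,0.0169,0,0,0,8, 0,-0.0003,0.0211,0,0,0,10, 0,-0.0008,0.0252,0,0,0,12, 0,-0.0014,0.0294,0,0,0,14]' 20; python3 go.py 441 324.5 198 175.7
```

```text
t: 5.8
position: [440.7, 314.1, 198.1]
tool_rot: [[-1.0, -0.018, 0.0], [-0.018, 1.0, -0.002], [-0.0, -0.002, -1.0]]
force: [0.5, -1.7, -0.7]
width: 11.8
t 5.8 pos [440.7 314.1 198.1] yaw -178.94 q [ 23.7  31.5  99.2  -0.1  49.4 -67.3] F [ 0.52 -1.66 -0.66] M [-0.079 -0.215  0.06 ] w 11.8
shift [-0.0005, 0.0104, 0.0001] rot [-0.11, 0.03, 5.36]
```

```bash
python3 -m crank '[0,0.0001,0.0021,0,0,0,1, 0,0.0002,0.0042,0,0,0,2, 0,0.0003,0.0063,0,0,0,3, 0,0.0003,0.0074,0,0,0,3.5]' 20; python3 go.py 441 324.5 198 175.7;  python3 -m crank '[0,0.0001,0.001,0,0,0,0.5, 0,0.0001,0.002,0,0,0,1]' 20; python3 go.py 441 324.5 198 175.7
```

```text
t: 6.2
position: [440.3, 321.6, 198.1]
tool_rot: [[-0.999, 0.043, 0.0], [0.043, 0.999, -0.002], [-0.0, -0.002, -1.0]]
force: [-0.4, -0.9, 0.2]
width: 12.0
t 6.2 pos [440.3 321.6 198.1] yaw 177.52 q [ 24.4  31.7  98.6  -0.1  49.7 -63. ] F [-0.38 -0.87  0.22] M [-0.057 -0.169  0.029] w 12.0
shift [-0.0006, 0.0029, 0.0001] rot [-0.11, 0.03, 1.82]
t: 6.4
position: [440.2, 323.6, 198.1]
tool_rot: [[-0.998, 0.061, 0.0], [0.061, 0.998, -0.002], [-0.0, -0.002, -1.0]]
force: [-0.4, -0.3, 0.3]
width: 11.6
t 6.4 pos [440.2 323.6 198.1] yaw 176.48 q [ 24.6  31.8  98.4  -0.1  49.8 -61.7] F [-0.4  -0.32  0.3 ] M [-0.04  -0.162  0.097] w 11.6
shift [-0.0007, 0.001, 0.0001] rot [-0.12, 0.02, 0.78]
```

```bash
for i in 1 ; do python3 -m crank '[0,0,0.0008,0,0,0,0.35, 0,0,0.0016,0,0,0,0.7]' 20; done; python3 -m crank '[0,0,0.0008,0,0,0,0.35, 0,0,0.0016,0,0,0,0.7]' 20
```

```text
t: 6.6
position: [440.2, 325.2, 198.1]
tool_rot: [[-0.997, 0.074, 0.0], [0.074, 0.997, -0.002], [-0.0, -0.002, -1.0]]
force: [-0.1, -0.6, 0.9]
width: 11.9
t: 6.8
position: [440.3, 326.5, 198.1]
tool_rot: [[-0.996, 0.086, -0.0], [0.086, 0.996, -0.003], [0.0, -0.003, -1.0]]
force: [0.2, -2.7, 0.7]
width: 12.0
```

```bash
python3 -m crank '[0,0,0.0006,0,0,0,0, 0,0,0.001,0,0,0,0]' 20;python3 -m crank '[0,0,0.0006,0,0,0,0, 0,0,0.001,0,0,0,0]' 20
```

```text
t: 7.0
position: [440.2, 326.8, 198.1]
tool_rot: [[-0.996, 0.085, -0.001], [0.085, 0.996, -0.005], [0.0, -0.005, -1.0]]
force: [0.3, -4.9, 1.4]
width: 11.8
t: 7.2
position: [440.3, 327.2, 198.1]
tool_rot: [[-0.996, 0.085, -0.001], [0.085, 0.996, -0.007], [0.001, -0.007, -1.0]]
force: [-0.2, -5.6, 1.9]
width: 11.6
```

```bash
python3 -m crank '[0,0,0.001,0,0,0,0, 0,0,0.0015,0,0,0,0]' 20;python3 -m crank '[0,0,0.0,0,0,0,0, 0,0,0.0,0,0,0,0]' 20
python3 - <<'E'
from plant import snapshot
import cv2,numpy as np
for n in ["scene","top"]:
    d=snapshot(n);c=cv2.cvtColor(d["color"],cv2.COLOR_RGB2BGR);np.savez(f"pics/{n}2.npz",**d)
    x0,y0,x1,y1=(140,150,340,280) if n[0]=='t' else (150,160,350,310)
    cv2.imwrite(f"pics/{n}2crop.png",cv2.resize(c[y0:y1,x0:x1],None,fx=4,fy=4,interpolation=cv2.INTER_CUBIC))
E
```

```text
t: 7.4
position: [440.3, 327.6, 198.0]
tool_rot: [[-0.996, 0.084, -0.002], [0.084, 0.996, -0.009], [0.001, -0.009, -1.0]]
force: [0.3, -7.8, 2.0]
width: 11.8
t: 7.6
position: [440.3, 327.3, 198.1]
tool_rot: [[-0.996, 0.084, -0.002], [0.084, 0.996, -0.01], [0.001, -0.01, -1.0]]
force: [0.4, -5.4, 1.1]
width: 11.6
```

View pics/scene2crop.png

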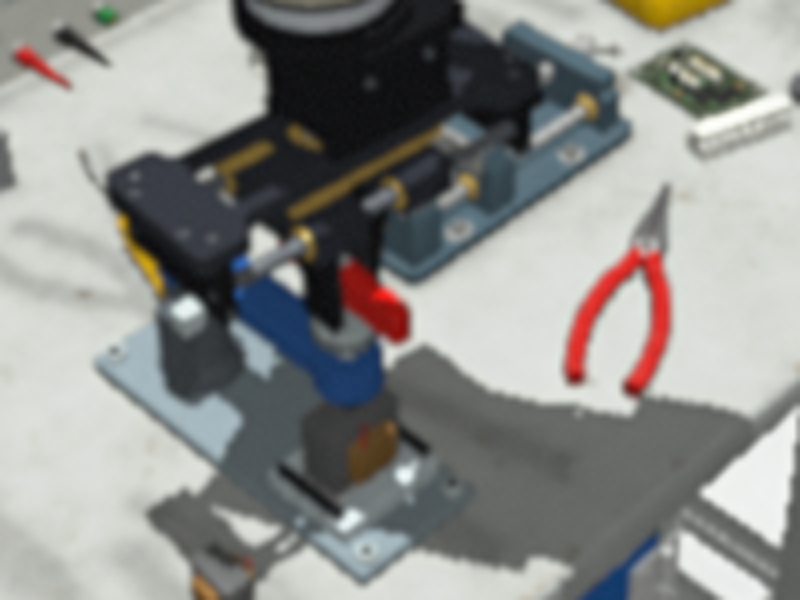

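View pics/top2crop.png

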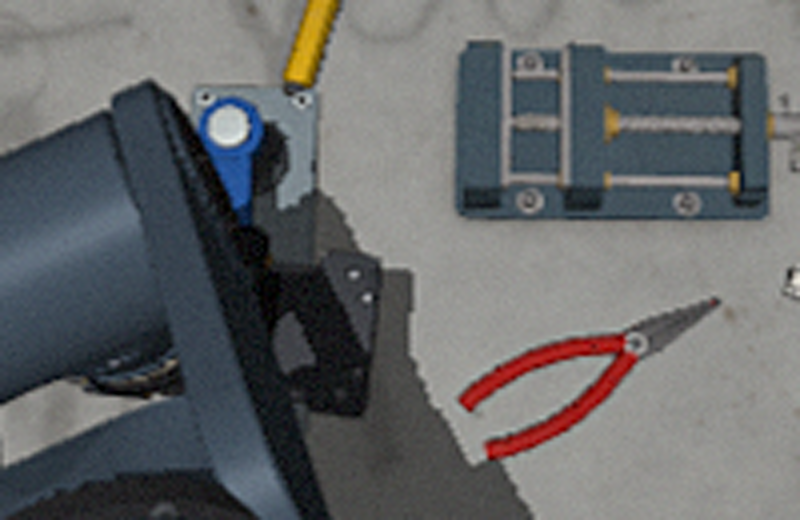

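```bash
python3 go.py 440.3 326.6 198 175.2; python3 -m crank '[0,0,-0.0005,0,0,0,0, 0,0,-0.001,0,0,0,0, 0,0,-0.001,0,0,0,0]' 55; python3 go.py 440.3 326.6 198 175.2
python3 - <<'E'
from plant import status,snapshot
import numpy as np
F=[];M=[]
for i in range(8):
    snapshot("wrist");s=status.get_state();F.append(s["force"]);M.append(s["wrist_torque"])
print(np.mean(F,0).round(2),np.std(F,0).round(2),np.mean(M,0).round(3),np.std(M,0).round(3))
E
```

```text
t 7.7 pos [440.3 327.3 198.1] yaw 175.19 q [ 25.2  32.   97.9  -0.6  50.4 -59.7] F [ 0.34 -6.23  1.62] M [-0.768 -0.256  0.112] w 11.8
shift [-0.0, -0.0006, 0.0001] rot [-0.57, -0.06, -0.01]
t: 8.0
position: [440.3, 326.7, 198.1]
tool_rot: [[-0.996, 0.084, -0.001], [0.084, 0.996, -0.009], [0.001, -0.009, -1.0]]
force: [0.8, -2.7, 0.0]
width: 11.2
t 8.0 pos [440.3 326.7 198.1] yaw 175.17 q [ 25.1  32.   98.   -0.5  50.3 -59.7] F [ 0.81 -2.72  0.03] M [-0.197 -0.159  0.089] w 11.2
shift [0.0, -0.0001, 0.0001] rot [-0.5, -0.04, -0.03]
[ 0.23 -1.19  0.47] [0.39 0.54 0.45] [-0.026 -0.19   0.099] [0.058 0.036 0.024]
```

```bash
cat > m.py <<'E'
from plant import status
import numpy as np
s=status.get_state();R=s["tool_rot"]
print("t%.2f"%s["t"],"pos",s["position"].round(2),"yaw %.2f"%(np.degrees(np.arctan2(R[1,0],R[0,0]))%360),"tilt",R[:2,2].round(4),"F",s["force"].round(2),"M",s["wrist_torque"].round(3),"w %.1f"%s["width"])
E
python3 -m crank '[0,0,0,0.0001,-0.2,0,1, 0,0,0,0.0002,-0.4,0,2]' >/dev/null; python3 m.py
python3 -m crank '[0,0,0,0.0001,0,0,1, 0,0,0,0.0002,0,0,2]' >/dev/null; python3 m.py
python3 -m crank '[0,0,0,0.0001,0,0,1, 0,0,0,0.0002,0,0,2]' >/dev/null; python3 m.py
```

```text
t8.60 pos [440.27 326.33 197.93] yaw 173.15 tilt [-0.0009 -0.0028] F [-0.04 -2.93  1.79] M [-0.429 -0.256  0.229] w 11.4
t8.80 pos [440.28 326.25 197.7 ] yaw 171.07 tilt [-0.0009 -0.0029] F [-0.29 -1.86  0.21] M [-0.295 -0.238  0.234] w 11.8
t9.00 pos [440.27 326.21 197.44] yaw 168.99 tilt [-0.001 -0.003] F [ 0.55 -0.9   0.25] M [-0.245 -0.181  0.261] w 11.2
```

```bash
python3 -m crank '[0,0,0,0.0001,0,0,1]' >/dev/null; python3 m.py
python3 -m crank '[0,0,0,0.0001,0,0,1]' >/dev/null; python3 m.py
python3 -m crank '[0,0,0,0.0001,0,0,1]' >/dev/null; python3 m.py
python3 -m crank '[0,0,0,0.0001,0,0,1]' >/dev/null; python3 m.py
python3 -m crank '[0,0,0,0.0001,0,0,1]' >/dev/null; python3 m.py
```

```text
t9.10 pos [440.29 326.23 197.32] yaw 167.91 tilt [-0.0009 -0.003 ] F [-0.05 -1.33  0.59] M [-0.204 -0.241  0.276] w 11.5
t9.20 pos [440.27 326.22 197.18] yaw 166.82 tilt [-0.001  -0.0031] F [ 0.91 -1.89  0.09] M [-0.218 -0.229  0.204] w 11.3
t9.30 pos [440.27 326.21 197.04] yaw 165.73 tilt [-0.001  -0.0031] F [-0.59 -1.88  0.8 ] M [-0.244 -0.221  0.301] w 11.4
t9.40 pos [440.28 326.22 196.91] yaw 164.64 tilt [-0.001  -0.0031] F [ 0.56 -1.95  0.67] M [-0.239 -0.228  0.303] w 11.3
t9.50 pos [440.26 326.23 196.78] yaw 163.56 tilt [-0.001  -0.0032] F [ 1.09 -1.81 -0.05] M [-0.258 -0.212  0.212] w 11.6
```

```bash
python3 -m crank '[0,0,0,0.0001,0,0,1]' >/dev/null; python3 m.py
python3 -m crank '[0,0,0,0.0001,0,0,1]' >/dev/null; python3 m.py
python3 -m crank '[0,0,0,0.0001,0,0,1]' >/dev/null; python3 m.py
python3 -m crank '[0,0,0,0.0001,0,0,1]' >/dev/null; python3 m.py
```

```text
t9.60 pos [440.25 326.22 196.65] yaw 162.46 tilt [-0.0011 -0.0032] F [ 0.32 -1.98 -0.87] M [-0.235 -0.251  0.288] w 11.8
t9.70 pos [440.25 326.23 196.51] yaw 161.37 tilt [-0.0011 -0.0032] F [ 0.82 -1.37  0.68] M [-0.232 -0.255  0.225] w 11.3
t9.80 pos [440.26 326.2  196.39] yaw 160.28 tilt [-0.0011 -0.0032] F [ 0.27 -2.28  0.3 ] M [-0.276 -0.17   0.274] w 11.4
t9.90 pos [440.27 326.2  196.24] yaw 159.19 tilt [-0.0011 -0.0032] F [ 0.37 -2.05  0.05] M [-0.213 -0.237  0.226] w 11.4
```

```bash
python3 -m crank '[0,0,0,0.0001,0,0,1]' >/dev/null; python3 m.py
python3 -m crank '[0,0,0,0.0001,0,0,1]' >/dev/null; python3 m.py
python3 -m crank '[0,0,0,0.0001,0,0,1]' >/dev/null; python3 m.py
python3 -m crank '[0,0,0,0.0001,0,0,1]' >/dev/null; python3 m.py
```

```text
t10.00 pos [440.25 326.22 196.12] yaw 158.10 tilt [-0.0011 -0.0032] F [-0.08 -2.19  0.18] M [-0.222 -0.226  0.268] w 11.3
t10.10 pos [440.25 326.2  195.98] yaw 157.01 tilt [-0.0012 -0.0032] F [ 0.51 -1.48 -0.68] M [-0.221 -0.228  0.245] w 11.6
t10.20 pos [440.25 326.2  195.86] yaw 155.92 tilt [-0.0012 -0.0032] F [ 0.3  -1.91  0.01] M [-0.222 -0.211  0.273] w 11.2
t10.30 pos [440.26 326.19 195.72] yaw 154.83 tilt [-0.0012 -0.0032] F [ 1.28 -1.34 -1.03] M [-0.247 -0.241  0.291] w 11.2
```

```bash
python3 -m crank '[0,0,0,0.0001,0,0,1]' >/dev/null; python3 m.py
python3 -m crank '[0,0,0,0.0001,0,0,1]' >/dev/null; python3 m.py
python3 -m crank '[0,0,0,0.0001,0,0,1]' >/dev/null; python3 m.py
python3 -m crank '[0,0,0,0.0001,0,0,1]' >/dev/null; python3 m.py
```

```text
t10.40 pos [440.24 326.19 195.58] yaw 153.74 tilt [-0.0012 -0.0033] F [ 0.64 -1.52 -0.79] M [-0.225 -0.209  0.266] w 11.1
t10.50 pos [440.25 326.18 195.46] yaw 152.65 tilt [-0.0012 -0.0033] F [ 0.14 -2.32  0.31] M [-0.204 -0.258  0.274] w 11.5
t10.60 pos [440.25 326.19 195.33] yaw 151.55 tilt [-0.0012 -0.0032] F [ 0.02 -1.76  0.02] M [-0.219 -0.262  0.291] w 11.3
t10.70 pos [440.25 326.2  195.21] yaw 150.47 tilt [-0.0012 -0.0033] F [ 0.58 -2.52 -0.9 ] M [-0.274 -0.228  0.277] w 11.7
```

```bash
python3 -m crank '[0,0,0,0.0001,0,0,1]' >/dev/null; python3 m.py
python3 -m crank '[0,0,0,0.0001,0,0,1]' >/dev/null; python3 m.py
python3 -m crank '[0,0,0,0.0001,0,0,1]' >/dev/null; python3 m.py
python3 -m crank '[0,0,0,0.0001,0,0,1]' >/dev/null; python3 m.py
```

```text
t10.80 pos [440.24 326.2  195.07] yaw 149.37 tilt [-0.0012 -0.0033] F [ 1.04 -1.82 -1.05] M [-0.242 -0.278  0.285] w 11.3
t10.90 pos [440.25 326.18 194.91] yaw 148.29 tilt [-0.0013 -0.0033] F [ 0.21 -2.11 -0.1 ] M [-0.269 -0.248  0.28 ] w 11.7
t11.00 pos [440.24 326.19 194.81] yaw 147.19 tilt [-0.0013 -0.0033] F [-0.06 -2.15  0.08] M [-0.258 -0.209  0.268] w 11.4
t11.10 pos [440.24 326.18 194.67] yaw 146.10 tilt [-0.0013 -0.0033] F [ 0.67 -2.22 -0.31] M [-0.281 -0.255  0.262] w 11.5
```

```bash
python3 -m crank '[0,0,0,0.0001,0,0,1]' >/dev/null; python3 m.py
python3 -m crank '[0,0,0,0.0001,0,0,1]' >/dev/null; python3 m.py
python3 -m crank '[0,0,0,0.0001,0,0,1]' >/dev/null; python3 m.py
python3 -m crank '[0,0,0,0.0001,0,0,1]' >/dev/null; python3 m.py
```

```text
t11.20 pos [440.25 326.17 194.55] yaw 145.01 tilt [-0.0012 -0.0033] F [ 0.64 -1.4  -0.61] M [-0.235 -0.322  0.291] w 11.4
t11.30 pos [440.21 326.16 194.4 ] yaw 143.92 tilt [-0.0014 -0.0034] F [ 0.15 -2.39 -0.9 ] M [-0.228 -0.264  0.26 ] w 11.4
t11.40 pos [440.2  326.17 194.24] yaw 142.83 tilt [-0.0014 -0.0034] F [ 0.66 -2.14 -1.07] M [-0.208 -0.29   0.274] w 11.5
t11.50 pos [440.26 326.19 194.17] yaw 141.74 tilt [-0.0013 -0.0033] F [ 1.03 -0.87 -1.01] M [-0.255 -0.249  0.305] w 11.6
```

```bash
python3 -m crank '[0,0,0,0.0001,0,0,1]' >/dev/null; python3 m.py
python3 -m crank '[0,0,0,0.0001,0,0,1]' >/dev/null; python3 m.py
python3 -m crank '[0,0,0,0.0001,0,0,1]' >/dev/null; python3 m.py
python3 -m crank '[0,0,0,0.0001,0,0,1]' >/dev/null; python3 m.py
```

```text
t11.60 pos [440.21 326.18 194.02] yaw 140.65 tilt [-0.0014 -0.0033] F [ 1.3  -1.46 -1.34] M [-0.247 -0.276  0.261] w 11.7
t11.70 pos [440.24 326.15 193.89] yaw 139.56 tilt [-0.0013 -0.0033] F [ 0.34 -0.94 -0.98] M [-0.321 -0.252  0.232] w 11.3
t11.80 pos [440.23 326.16 193.75] yaw 138.47 tilt [-0.0013 -0.0034] F [ 0.74 -1.62 -0.95] M [-0.282 -0.256  0.17 ] w 11.4
t11.90 pos [440.21 326.14 193.61] yaw 137.38 tilt [-0.0014 -0.0034] F [ 0.68 -1.15 -0.15] M [-0.228 -0.264  0.307] w 11.2
```

```bash
python3 -m crank '[0,0,0,0.0001,0,0,1]' >/dev/null; python3 m.py
python3 -m crank '[0,0,0,0.0001,0,0,1]' >/dev/null; python3 m.py
python3 -m crank '[0,0,0,0.0001,0,0,1]' >/dev/null; python3 m.py
python3 -m crank '[0,0,0,0.0001,0,0,1]' >/dev/null; python3 m.py
```

```text
t12.00 pos [440.22 326.14 193.48] yaw 136.28 tilt [-0.0014 -0.0034] F [ 0.75 -2.16 -1.87] M [-0.276 -0.246  0.247] w 11.6
t12.10 pos [440.19 326.15 193.35] yaw 135.20 tilt [-0.0015 -0.0034] F [ 1.1  -1.79 -1.76] M [-0.209 -0.265  0.27 ] w 11.6
t12.20 pos [440.22 326.15 193.23] yaw 134.10 tilt [-0.0014 -0.0034] F [ 1.15 -0.54 -1.19] M [-0.248 -0.259  0.279] w 11.4
t12.30 pos [440.21 326.14 193.08] yaw 133.01 tilt [-0.0015 -0.0034] F [ 0.72 -1.35 -0.7 ] M [-0.225 -0.279  0.341] w 11.7
```

```bash
python3 -m crank '[0,0,0,0.0001,0,0,1]' >/dev/null; python3 m.py
python3 -m crank '[0,0,0,0.0001,0,0,1]' >/dev/null; python3 m.py
python3 -m crank '[0,0,0,0.0001,0,0,1]' >/dev/null; python3 m.py
python3 -m crank '[0,0,0,0.0001,0,0,1]' >/dev/null; python3 m.py
```

```text
t12.40 pos [440.21 326.16 192.98] yaw 131.92 tilt [-0.0014 -0.0034] F [ 0.46 -2.03 -0.86] M [-0.284 -0.304  0.276] w 11.6
t12.50 pos [440.2  326.13 192.83] yaw 130.83 tilt [-0.0015 -0.0034] F [ 0.61 -1.44 -0.95] M [-0.297 -0.288  0.29 ] w 11.6
t12.60 pos [440.23 326.16 192.7 ] yaw 129.74 tilt [-0.0015 -0.0034] F [ 0.12 -1.69 -1.24] M [-0.264 -0.202  0.284] w 11.8
t12.70 pos [440.21 326.15 192.55] yaw 128.65 tilt [-0.0015 -0.0034] F [ 0.86 -2.12 -0.75] M [-0.237 -0.292  0.283] w 11.6
```

```bash
python3 -m crank '[0,0,0,0.0001,0,0,1]' >/dev/null; python3 m.py
python3 -m crank '[0,0,0,0.0001,0,0,1]' >/dev/null; python3 m.py
python3 -m crank '[0,0,0,0.0001,0,0,1]' >/dev/null; python3 m.py
python3 -m crank '[0,0,0,0.0001,0,0,1]' >/dev/null; python3 m.py
```

```text
t12.80 pos [440.2  326.14 192.42] yaw 127.56 tilt [-0.0015 -0.0034] F [ 0.75 -2.01 -1.42] M [-0.268 -0.252  0.281] w 11.4
t12.90 pos [440.18 326.14 192.3 ] yaw 126.47 tilt [-0.0016 -0.0035] F [ 1.09 -1.99 -0.58] M [-0.25  -0.297  0.284] w 11.7
t13.00 pos [440.2  326.13 192.18] yaw 125.38 tilt [-0.0016 -0.0035] F [ 0.34 -2.31 -1.64] M [-0.275 -0.326  0.298] w 11.3
t13.10 pos [440.21 326.12 192.08] yaw 124.29 tilt [-0.0016 -0.0035] F [-0.69 -1.17 -1.87] M [-0.259 -0.242  0.266] w 11.3
```

```bash
python3 -m crank '[0,0,0,0.0001,0,0,1]' >/dev/null; python3 m.py
python3 -m crank '[0,0,0,0.0001,0,0,1]' >/dev/null; python3 m.py
python3 -m crank '[0,0,0,0.0001,0,0,1]' >/dev/null; python3 m.py
python3 -m crank '[0,0,0,0.0001,0,0,1]' >/dev/null; python3 m.py
```

```text
t13.20 pos [440.18 326.13 191.98] yaw 123.21 tilt [-0.0016 -0.0035] F [ 1.2  -1.45 -0.65] M [-0.251 -0.206  0.31 ] w 11.7
t13.30 pos [440.21 326.12 191.89] yaw 122.12 tilt [-0.0015 -0.0035] F [ 0.77 -2.33 -1.54] M [-0.255 -0.261  0.334] w 11.6
t13.40 pos [440.2  326.11 191.8 ] yaw 121.04 tilt [-0.0015 -0.0035] F [-0.41 -2.4  -1.46] M [-0.313 -0.222  0.33 ] w 11.5
t13.50 pos [440.19 326.13 191.67] yaw 119.96 tilt [-0.0015 -0.0036] F [ 0.32 -1.6  -1.76] M [-0.271 -0.26   0.295] w 11.5
```

```bash
python3 -m crank '[0,0,0,0.00005,0,0,0.5]' >/dev/null; python3 m.py
python3 -m crank '[0,0,0,0.00005,0,0,0.5]' >/dev/null; python3 m.py
python3 -m crank '[0,0,0,0.00005,0,0,0.5]' >/dev/null; python3 m.py
python3 -m crank '[0,0,0,0.00005,0,0,0.5]' >/dev/null; python3 m.py
```

```text
t13.60 pos [440.2  326.12 191.63] yaw 119.40 tilt [-0.0015 -0.0036] F [ 1.32 -2.15 -1.19] M [-0.278 -0.243  0.368] w 11.4
t13.70 pos [440.2  326.13 191.58] yaw 118.86 tilt [-0.0014 -0.0036] F [ 0.05 -2.58 -1.2 ] M [-0.226 -0.232  0.336] w 11.6
t13.80 pos [440.17 326.14 191.52] yaw 118.32 tilt [-0.0014 -0.0037] F [ 0.53 -1.95 -2.08] M [-0.23  -0.284  0.37 ] w 11.4
t13.90 pos [440.19 326.13 191.47] yaw 117.78 tilt [-0.0014 -0.0037] F [ 1.04 -1.85 -1.79] M [-0.215 -0.205  0.334] w 11.4
```

```bash
python3 -m crank '[0,0,0,0.00005,0,0,0.5]' >/dev/null; python3 m.py
python3 -m crank '[0,0,0,0.00005,0,0,0.5]' >/dev/null; python3 m.py
python3 -m crank '[0,0,0,0.00005,0,0,0.5]' >/dev/null; python3 m.py
```

```text
t14.00 pos [440.16 326.11 191.41] yaw 117.24 tilt [-0.0014 -0.0037] F [ 0.76 -1.18 -1.99] M [-0.25  -0.28   0.355] w 11.6
t14.10 pos [440.21 326.14 191.38] yaw 116.70 tilt [-0.0013 -0.0037] F [ 1.22 -1.7  -1.08] M [-0.242 -0.266  0.368] w 11.7
t14.20 pos [440.2  326.13 191.32] yaw 116.16 tilt [-0.0013 -0.0037] F [ 0.87 -1.32 -0.8 ] M [-0.215 -0.233  0.373] w 11.4
```

```bash
python3 -m crank '[0,0,0,0.00003,0,0,0.5]' >/dev/null; python3 m.py
python3 -m crank '[0,0,0,0.00003,0,0,0.5]' >/dev/null; python3 m.py
python3 -m crank '[0,0,0,0.00003,0,0,0.5]' >/dev/null; python3 m.py
```

```text
t14.30 pos [440.17 326.11 191.29] yaw 115.62 tilt [-0.0014 -0.0038] F [ 0.82 -1.53 -2.26] M [-0.226 -0.248  0.408] w 11.9
t14.40 pos [440.18 326.13 191.21] yaw 115.07 tilt [-0.0014 -0.0037] F [ 0.34 -1.14 -1.43] M [-0.212 -0.287  0.385] w 11.3
t14.50 pos [440.18 326.14 191.2 ] yaw 114.53 tilt [-0.0014 -0.0038] F [ 0.42 -1.95 -2.13] M [-0.21  -0.271  0.416] w 12.0
```

```bash
python3 -m crank '[0,0,0,0.00001,0,0,0.3]' >/dev/null; python3 m.py
python3 -m crank '[0,0,0,0.00001,0,0,0.3]' >/dev/null; python3 m.py
python3 -m crank '[0,0,0,0.00001,0,0,0.3]' >/dev/null; python3 m.py
```

```text
t14.60 pos [440.2  326.14 191.19] yaw 114.20 tilt [-0.0013 -0.0038] F [ 0.97 -1.24 -1.34] M [-0.214 -0.271  0.358] w 11.6
t14.70 pos [440.23 326.13 191.2 ] yaw 113.87 tilt [-0.0013 -0.0037] F [ 0.33 -1.69 -1.66] M [-0.276 -0.306  0.35 ] w 11.4
t14.80 pos [440.19 326.15 191.19] yaw 113.55 tilt [-0.0013 -0.0037] F [ 0.04 -1.35 -1.19] M [-0.294 -0.241  0.363] w 11.3
```

Run:
```python
import numpy as np
from scipy.optimize import curve_fit
y=[131.92,130.83,129.74,128.65,127.56,126.47,125.38,124.29,123.21,122.12,121.04,119.96,119.4,118.86,118.32,117.78,117.24,116.7,116.16,115.62,115.07,114.53,114.2,113.87,113.55]
m=[.276,.29,.284,.283,.281,.284,.298,.266,.31,.334,.33,.295,.368,.336,.37,.334,.355,.368,.373,.408,.385,.416,.358,.35,.363]
y=np.array(y);m=np.array(m)
f=lambda y,b,c,k:b+np.clip(k*(c-y),0,.11)
for k0 in (.008,.012,.016):
    p,C=curve_fit(f,y,m,[.275,125,k0]);r=m-f(y,*p)
    print(p.round(4),np.sqrt(np.diag(C)).round(4),"slip yaw",p[1]-.11/p[2],"sse",(r**2).sum())
for sl in np.arange(119,112.4,-.5): # slip yaw scan
    g=lambda y,c:.275+.11*np.clip((c-y)/(c-sl),0,1)
    p,C=curve_fit(g,y,m,[125.]);print(sl,p.round(1),((m-g(y,*p))**2).sum().round(5))
```

```text
[2.830000e-01 1.261717e+02 8.300000e-03] [8.8000e-03 1.8101e+00 1.4000e-03] slip yaw 112.86857263161293 sse 0.010194577333915992
[2.765000e-01 1.250181e+02 1.140000e-02] [0.006  1.3282 0.0022] slip yaw 115.40066412895602 sse 0.009622174120700176
[2.745000e-01 1.259908e+02 1.030000e-02] [0.0063 1.4058 0.0019] slip yaw 115.27698039373236 sse 0.009558471420141122
119.0 [124.3] 0.01707
118.5 [124.3] 0.01541
118.0 [124.3] 0.01407
117.5 [124.3] 0.01283
117.0 [124.5] 0.01164
116.5 [124.6] 0.01067
116.0 [124.9] 0.00999
115.5 [125.2] 0.00965
115.0 [126.1] 0.00958
114.5 [126.7] 0.00978
114.0 [127.1] 0.01027
113.5 [127.5] 0.01055
113.0 [128.] 0.01075
112.5 [128.4] 0.01111
```

```bash
python3 -m crank '[0,0,0,0,0,0,0.3]' >/dev/null; python3 m.py
python3 -m crank '[0,0,0,0,0,0,0.3]' >/dev/null; python3 m.py
```

```text
t14.90 pos [440.18 326.13 191.17] yaw 113.22 tilt [-0.0014 -0.0038] F [-0.31 -0.84 -2.04] M [-0.252 -0.216  0.415] w 11.7
t15.00 pos [440.16 326.12 191.18] yaw 112.89 tilt [-0.0014 -0.0038] F [ 0.69 -0.74 -1.41] M [-0.214 -0.242  0.356] w 11.5
```

```bash
python3 -m crank '[20,0,0,0,0,0,0, 30,0,0,0,0,0,0, 50,0,0,0,0,0,0, 50,0,0,0,0,0,0]' >/dev/null; python3 m.py
python3 -m crank '[50,0,0,-0.005,0,0,0, 50,0,0,-0.02,0,0,0, 50,0,0,-0.045,0,0,0, 50,0,0,-0.075,0,0,0, 50,0,0,-0.11,0,0,0]' >/dev/null; python3 m.py; python3 go.py 300 -250 290 112
```

```text
t15.40 pos [440.22 326.36 191.33] yaw 112.86 tilt [-0.0012 -0.0032] F [ 0.33  0.37 -0.13] M [ 0.028 -0.118  0.023] w 33.8
t15.90 pos [439.75 326.51 302.04] yaw 112.84 tilt [-0.003  -0.0037] F [-0.7   0.06 -0.47] M [ 0.    -0.131  0.037] w 43.7
t 15.9 pos [439.8 326.5 302. ] yaw 112.84 q [25.  23.7 92.5 -0.1 64.1  2.2] F [-0.7   0.06 -0.47] M [ 0.    -0.131  0.037] w 43.7
shift [-0.477, -0.3525, 0.0146] rot [-0.24, 0.13, 0.84]
```

```bash
python3 go.py 530 150 300 112.8
```

```text
t 15.9 pos [439.8 326.5 302. ] yaw 112.84 q [25.  23.7 92.5 -0.1 64.1  2.2] F [-0.7   0.06 -0.47] M [ 0.    -0.131  0.037] w 43.7
shift [-0.1977, 0.0147, 0.0024] rot [-0.24, 0.13, 0.04]
```

```bash
python3 -m crank '[50,-0.04,0.003,0,0,0,0, 50,-0.08,0.006,0,0,0,0, 50,-0.12,0.009,0,0,0,0, 50,-0.16,0.012,0,0,0,0, 50,-0.2,0.015,0,0,0,0]' >/dev/null; python3 -m crank '[50,-0.05,0,0,0,0,0, 50,-0.1,0,0,0,0,0, 50,-0.15,0,0,0,0,0, 50,-0.15,0,0,0,0,0]' >/dev/null; python3 m.py;  python3 - <<'E'
from plant import snapshot
import cv2,numpy as np
for n in ["scene","top"]:
    d=snapshot(n);c=cv2.cvtColor(d["color"],cv2.COLOR_RGB2BGR);np.savez(f"pics/{n}3.npz",**d)
    x0,y0,x1,y1=(140,150,340,280) if n[0]=='t' else (150,160,350,310)
    cv2.imwrite(f"pics/{n}3crop.png",cv2.resize(c[y0:y1,x0:x1],None,fx=4,fy=4,interpolation=cv2.INTER_CUBIC))
E
```

```text
t16.80 pos [592.86   2.51 303.98] yaw 112.45 tilt [ 0.0021 -0.0061] F [ 0.68  0.52 -0.42] M [-0.007 -0.117 -0.013] w 43.4
```

View pics/scene3crop.png

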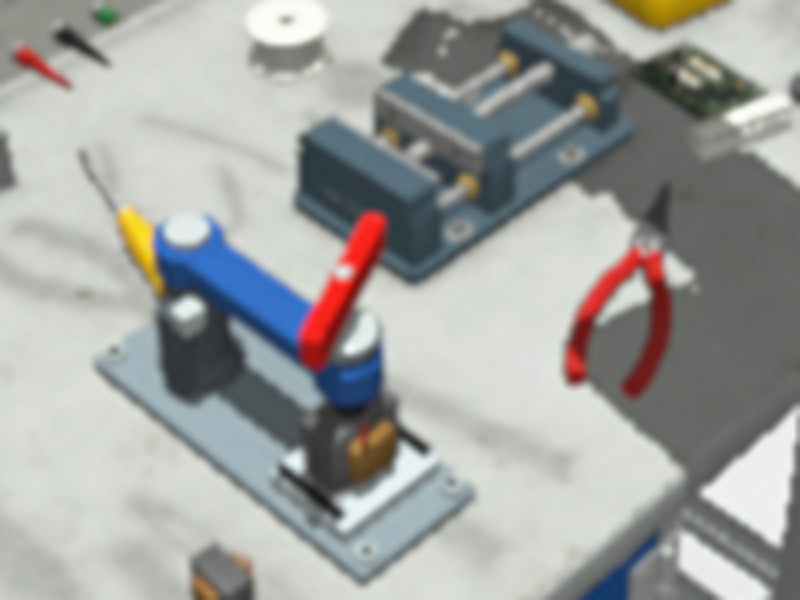

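View pics/top3crop.png

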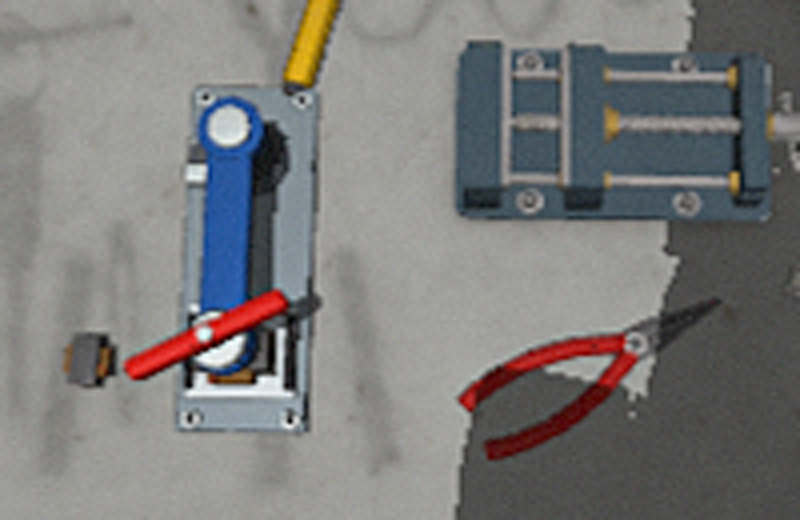

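Run:
```python
from h import *
for n,z in (("top0",156),("top3",148)):
    d=load(n);im=d["color"];hsv=cv2.cvtColor(im,cv2.COLOR_RGB2HSV);H,S,V=cv2.split(hsv)
    red=((H<8)|(H>172))&(S>150)&(V>90)
    k,lab,st,ce=cv2.connectedComponentsWithStats(red.astype(np.uint8))
    for i in range(1,k):
        if st[i,4]>100:
            v,u=np.nonzero(lab==i)
            p=np.array([onplane(d,a,b,z)[:2] for a,b in zip(u,v)])
            r=cv2.minAreaRect(p.astype(np.float32));w=np.linalg.eigh(np.cov(p.T))[1][:,1]
            print(n,ce[i].round(1),p.mean(0).round(1),"ang",np.degrees(np.arctan2(w[1],w[0]))%180, st[i].tolist())
    c=lambda x,y:(140+x/4-.4,150+y/4-.4)
    if n=="top3": print(onplane(d,*c(204,332),z),onplane(d,*c(228,125),103))
```

```text
top0 [241.5 205.5] [497.9 221.8] ang 55.26720812026879 [224, 192, 36, 28, 199]
top0 [277.7 246.8] [413.5 145.9] ang 118.28270952548645 [255, 234, 44, 31, 361]
top3 [191.1 233.2] [439.6 325.1] ang 116.18327597440214 [171, 223, 41, 22, 221]
top3 [284.5 238.9] [430.  131.3] ang 91.59107705967341 [266, 234, 33, 13, 161]
[440.80529315 326.40153857 148.        ] [561.01056423 325.89994908 103.        ]
```

```bash
python3 -c "
from plant import manip;print(manip.sign_off())"
```

```text
the job is handed in; nothing more can be done
None
```

The transformer is clamped, the handle is released, and the job is handed in at about 17 s of the 72 s allowed. No verdict came back.

- **Clamp arm:** I gripped the T-handle's bar and swung the blue arm about 60° until it stopped. It then resisted with up to 8 N for little further movement. In the last top view it lies along the jig, with the handle axis at (441, 326) and the post at (561, 326).
- **Torque:** I turned the handle about 62° clockwise and lowered the gripper as the handle sank.
    - The torque stayed near 0.275 N m while turning freely and began to rise once the foot touched.
    - It levelled off at a mean of 0.38 N m over the last 3°, where I stopped. That is inside the limiter's 4.6° slip range.
    - Single readings scattered from 0.35 to 0.42 N m, so the start of slip is a fitted estimate, good to about 1°.
- **Release:** The bar sprang back about 3.3° when let go. This is less than the full 0.08 rad (4.6°), which suggests the limiter slipped but did not run to its end.
- **Surroundings:** By eye, the last pictures show the transformer square in its nest and the pliers where they were. I did not measure either, and the terminal block is only partly in view. I kept the arm and gripper away from both.

No check failed. The clamping force itself could not be measured; I inferred it from the torque.

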